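# Dock the catch box and run the hand mill clear

### The arm

A 6-joint arm with a two-finger parallel gripper is mounted at the origin on a cart in front of the work surface, level with it; the furniture and walls round the work are solid. World frame = base frame: x ahead of the robot, y to its left, z up, the work surface at z = 0. Lengths are in m, angles in rad, forces in N, time in s.
With the tool pointing down it reaches from about 0.25 to 0.775 m from the base axis. Payload 4 kg.
Tool frame: the origin (TCP) lies at the very end of the fingers, on their centre line; the grasp point (between the pads) lies 19 mm behind it (robot.pinch_z is the distance from the TCP to the grasp point, in m); z points along the fingers, y is the line along which they close (so a half turn about z gives the same grasp; the last joint's range is limited). The gripper opens to 94 mm and grips with 3 to 60 N. Pads are 16 mm wide; open, the fingers measure 119 mm over their backs; the gripper's body (75 mm by 177 mm) begins 78 mm behind the grasp point.
Start: joints at [1.114, 0.087, 1.371, -0, 1.684, -0.103], TCP at [0.191, 0.516, 0.206] pointing down, gripper open.
Joint ranges: [-3.1, 3.1], [-0.76, 2.03], [0.27, 2.55], [-1.08, 4.22], [0.17, 2.65], [-2.57, 2.57]. Speed limits (rad/s): [2.79, 2.79, 3.14, 3.14, 3.14, 3.14].

### API

Orientations are given as [roll, pitch, yaw] about the fixed x, y, z axes, in that order (R = Rz(yaw) Ry(pitch) Rx(roll)).
In Python, from bench import robot gives the robot as it stands.
- The arm moves only by the tool arm_command, never from a script. Its argument "targets" is one flat list of numbers, 7 for each row, row after row: the turn, a rotation vector about the tool's x, y, z in degrees, then the shift along the tool's x, y, z in mm, then the closure, from -1 (fully open) to 1 (shut). In form: [ax, ay, az, x, y, z, hand, ax, ay, az, x, y, z, hand, ...]. A call has 1 to 20 rows; each row is the pose to reach, as a shift and turn from the pose commanded when the call began, along the tool's axes at that moment; what a row does not reach only later rows make up. A row lasts 1/10 s, in which the tool goes at most 50 mm and 8.59 degrees, less where a joint would pass 70% of its speed; a pose out of reach is approached as far as the arm can. A call with a gripper value outside its range is refused whole. The fingers move at their own pace and stop on an object; the grip force is fixed at half the most. Time passes only in rows, so rows that repeat a pose let the fingers close. It gives the time, the measured TCP pose, the force, the opening and the grip force at its end, in the units of the state.
- robot.get_obs(): the state, without advancing time (a new reading comes with each control period).
- robot.snapshot(name): name is "side" or "top"; returns a dict with "color" (400x640x3 uint8, red, green, blue), "range_z" (400x640 float32, m along the optical axis (not along the pixel's ray), 0 where there is no reading), "fx", "fy", "cx", "cy" (pixels), "T" (4x4, takes a point from camera to world coordinates). Camera axes: x right, y down, z forward; pixel columns grow to the right and rows downward; lengths in m; the calibration is good to about 2 mm. A picture is of the moment at which its call begins.
- robot.close_job(): hands the job in; it is judged then, once.
The state is a dict: "time": time; "joint_positions": joint angles; "qvel": joint speeds; "joint_torque": joint torques, N m; "tool_pos": TCP position; "ee_rot": TCP orientation; "wrist_force": force on the tool from outside, world axes, zero at the start; "wrist_torque": the same for the moment, N m; "width": finger opening in m; "finger_force": force on a finger pad.
Only numpy, scipy, OpenCV 4.12 (cv2) and the standard library are available. Lean on these libraries where they do the work, as an engineer would, in place of code of your own. Each camera call takes 0.05 s, during which the arm holds its last target. There are 200 camera calls.

### The job

The hand mill has been cleaned: pick up the catch box that stands on end, lower it gently onto its base on the worktop well short of the mill and let go, then take it again another way, such as by its raised end tab, and bring it, low end first, between the mill's guides until it is flush against the mill under the spout. Then hold the crank knob and turn the crank two full turns clockwise seen from above, at a steady pace of about four seconds a turn right through the heavy half of each turn, neither letting it run back nor race ahead, and leave the arm pointing straight back from the spout again. Let go of everything, do not let the box topple, and leave the other things where they stand.

Things in the scene. Friction and masses are not known exactly. Their poses are not given: they have to be found in the camera images.
- catch_box: White open metal box 140 long, 60 wide, 60 high (mm), walls 5, about 0.3 kg; starts standing on its tab end. Origin: centre of the 60x60 section on the tab end's outer face. z runs along its length to the plain docking end (up at the start); x points out of the open mouth (base at x=-30, rim at +30); y across (flanks at +-30). Lying on its base, x points up and the origin is 30 above the worktop.
- catch_dock (a point): Centre of the outside of the box's plain docking (low) end, at [0, 0, 140] mm of catch_box, same axes.
- catch_tab (a point): Middle of the raised tab, at [43, 0, 6] mm of catch_box, same axes. The tab end wall is 12 mm thick (along z), 60 wide, and rises 25 mm above the box's rim, to x=+55 mm (85 mm above the base); free on both sides, so with the box on its base it can be pinched from above along the box's length.
- mill: Hand mill fixed to the worktop: grey housing, steel dome 162 mm high and 104 across, crank on top. Origin on the worktop below the crank axis, z up, x backwards, away from the spout. Flat docking face at x=-55 mm. Two guide cheeks, 34 high, reach out to x=-99 and leave a lane of y=+-36; a spout 44 wide overhangs it to x=-105, underside 79 or more above the worktop. Foot back to x=+75.
- mill_face (a point): Centre of the docking area on the mill's docking face, at [-55, 0, 30] mm of mill, same axes. The box is flush when catch_dock meets it.
- crank (a joint): Crank angle (rad) about the mill's vertical axis, growing clockwise from above; 0, 6.283 and 12.566 with the arm straight back along the mill's x. Starts within 0.4 of 0. A weight inside resists the first half of each turn (up to 0.5 Nm at a quarter turn) and drives the second half; 0.2 Nm friction besides (11 N at the knob). Let go within 0.35 of a full turn it stays; elsewhere it runs.
- crank_knob (a point): Middle of the upright wooden knob on the crank's end, 65 mm from the crank axis, 213 mm above the worktop; 26 mm across, 50 tall, this point 27 above its foot. It spins freely on its pin, so it can be held without turning the gripper. The crank arm's top is 179 mm above the worktop; nothing on the mill is higher than the knob.
- tin: Bystander: small tin, 57 mm across, 72 mm high; origin at the centre of its underside.
- tape_roll: Bystander: roll of tape lying flat, 96 mm across, 48 mm high; origin at the centre of its underside.
- jar: Bystander: pickle jar, 91 mm across, 137 mm high, beyond the mill; origin at the centre of its underside.
- spice: Bystander: spice jar, 46 mm across, 106 mm high, beside the mill's lane on the far side; origin at the centre of its underside.
- salt: Bystander: salt shaker, 44 mm across, 90 mm high, beside the mill on the near side; origin at the centre of its underside.
- gas_hob: Two-burner gas hob, fixed, at the left behind the box: 385 mm deep (x) by 612 mm wide (y), about 80 mm high with grates to 120 mm; knobs stick out of its front. Origin at the centre of its underside, axes as the world's. Keep box and fingers clear of it.
- tumbler: Bystander: steel tumbler, 73 mm across, 96 mm high; origin at the centre of its underside.

How it is judged:
On the way, in this order (a step that is already met when the one before it is completed fails the run):
1. the catch box lies on its base on the worktop, at least 30 mm short of the mill, let go (angle between catch_box's own x axis and vertical below 0.08 rad and height (world z) of catch_dock below 0.037 m and height (world z) of catch_tab below 0.08 m and contact force between the fingers and catch_box below 0.1 N and horizontal distance between catch_dock and mill_face above 0.03 m), for 0.2 s.
2. the catch box is flush against the mill's docking face (angle between catch_box's own x axis and vertical below 0.08 rad and height (world z) of catch_dock below 0.037 m and height (world z) of catch_tab below 0.08 m and x of catch_dock in the frame of mill_face above -0.004 m and y of catch_dock in the frame of mill_face between -0.009 and 0.009 m and angle between the z axis of catch_box and the x axis of mill, either way round below 0.08 rad), for 0.2 s.
3. the crank has passed the first full turn (value of joint crank above 6.3 rad), for 0.1 s.
4. the crank has come round to two full turns (value of joint crank above 12.07 rad), for 0.1 s.
At the end, for the whole second after the job is handed in: The catch box lies on its base with its docking end within 4 mm of the mill's docking face, within 9 mm of the lane's middle and 0.08 rad of square; the crank rests within 0.5 rad of two full turns (12.57); everything is released and at rest (all of step 2 and value of joint crank between 12.066 and 13.066 rad and velocity of joint crank between -0.1 and 0.1 rad/s and linear speed of catch_box below 0.02 m/s); the robot touches nothing.
It fails at once if the crank races ahead, faster than 6 rad/s (velocity of joint crank above 6 rad/s).
It fails at once if the crank runs back (faster than 1.5 rad/s once it is 0.6 rad under way) (velocity of joint crank below -1.5 rad/s and value of joint crank above 0.6 rad).
It fails at once if the crank is overwound by more than half a radian past two turns (value of joint crank above 13.07 rad).
It fails at once if the box topples or is thrown down (turns faster than 6 rad/s) (angular speed of catch_box above 6 rad/s).
It fails at once if a bystander is moved more than 30 mm (distance of any of tin, tape_roll, jar, spice, salt, tumbler from where it was at the start of the episode above 0.03 m).
It also fails if it takes over 72 s, if anything falls off the work surface, if the arm or the gripper's body presses on something with over 40 N, if the wrist force passes 120 N, or if a joint passes its speed limit or range.

## Working session

There is one attempt and no reset: what is moved stays moved. The work goes in short steps, Python scripts to look and compute and a tool call to move; the robot and the scene stay as the last step left them, time stands still between calls to the robot, and variables do not carry over. Pictures are saved under pics/ and viewed, at most 10 in all, crops included, and the job is handed in when it is done.

Besides the shell and the picture viewer there is one more tool, called as a command line: name --argument value ..., lists and objects as JSON in quotes. arm_command: Moves the arm, as the interface text tells. Its arguments: {"type":"object","properties":{"targets":{"type":"array"}},"required":["targets"]}

```bash
mkdir -p pics; ls; cat > h.py <<'E'
import numpy as np, cv2
from bench import robot
def snap(n):
    s=robot.snapshot(n); np.savez('/tmp/%s.npz'%n,**s); return s
def cloud(s):
    v,u=np.mgrid[:400,:640]; z=s['range_z']
    P=np.stack([(u-s['cx'])/s['fx']*z,(v-s['cy'])/s['fy']*z,z],-1)
    T=s['T']; return P@T[:3,:3].T+T[:3,3]
E
python3 - <<'E'
from h import *
for n in('side','top'):
    s=snap(n); print(n,s['T'].round(3).tolist(),s['fx'],s['cx'],s['cy'],(s['range_z']>0).mean())
    cv2.imwrite('pics/%s0.png'%n,s['color'][...,::-1])
print(robot.get_obs())
E
```

```text
pics
side [[0.667, -0.449, 0.594, -0.362], [-0.745, -0.395, 0.538, -0.838], [-0.007, -0.801, -0.598, 1.038], [0.0, 0.0, 0.0, 1.0]] 479.1082063501034 322.86776053112794 205.3229955168031 0.9959140625
top [[0.048, -0.861, 0.506, -0.295], [-0.999, -0.04, 0.027, -0.056], [-0.003, -0.507, -0.862, 1.535], [0.0, 0.0, 0.0, 1.0]] 464.1254068456423 314.85313946135847 194.61123761397528 0.99588671875
{'time': 0.1, 'joint_positions': array([ 1.11394958e+00,  8.78677918e-02,  1.37210437e+00, -2.39874226e-05,
        1.68359222e+00, -1.03105860e-01]), 'qvel': array([-3.14004784e-05, -1.11556043e-03, -4.05767228e-03, -4.95422255e-04,
       -4.58482286e-04, -8.05193727e-04]), 'joint_torque': array([ 2.38515306e-03, -3.41252053e+01, -3.03302014e+01,  7.19241472e-02,
        3.04644357e-02, -1.08989475e-04]), 'tool_pos': array([0.19032024, 0.51549222, 0.20442786]), 'ee_rot': array([-3.13962895e+00, -1.79222281e-04,  2.78784891e+00]), 'wrist_force': array([ 0.52702862, -0.41727068, -0.53705667]), 'wrist_torque': array([ 0.01366301, -0.02043075,  0.03303061]), 'finger_force': 0.0, 'width': 0.09401858420421082}
```

View pics/top0.png

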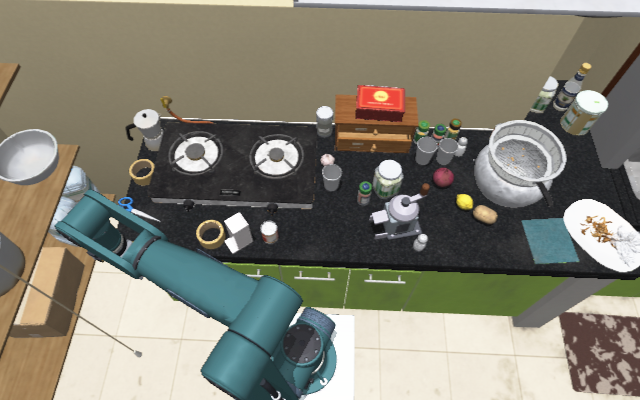

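View pics/side0.png

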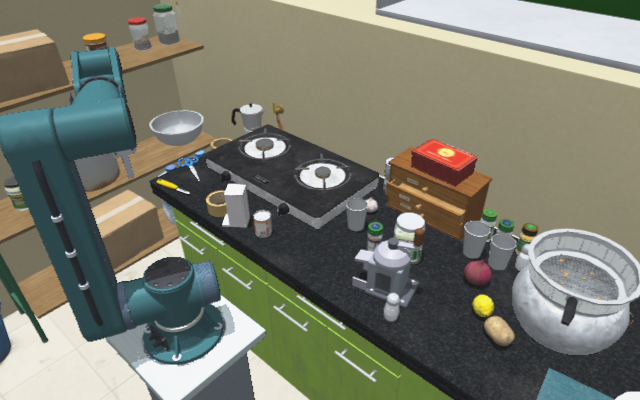

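The top view shows the box upright at about (237,232), with the tape roll (210,234), the tin (269,232), the mill (400,212), its knob (425,188) and the salt (420,242). The side view shows the box at (236,205) and the mill at (388,268). Next I measure from both views.

```bash
python3 - <<'E'
from h import *
S={n:dict(np.load('/tmp/%s.npz'%n)) for n in('side','top')}
pts=[];cols=[]
for n,s in S.items():
    P=cloud(s); 
    for name,x0,x1,y0,y1 in [('side')and()or()] if 0 else []: pass
    pts.append(P.reshape(-1,3)); cols.append(s['color'].reshape(-1,3))
    # box: white region in crop
    u0,u1,v0,v1={'top':(220,256,208,254),'side':(218,254,178,232)}[n]
    C=s['color'][v0:v1,u0:u1].astype(int);p=P[v0:v1,u0:u1]
    m=(C.min(-1)>140)&(C.max(-1)-C.min(-1)<25)&(p[...,2]>0.01)
    q=p[m]; print(n,'box',q.min(0).round(3),q.max(0).round(3),len(q))
    t=q[q[:,2]>q[:,2].max()-.012][:,:2].astype(np.float32)
    print(' top rect',np.percentile(q[:,2],99).round(3),cv2.minAreaRect(t))
    # knob: brown
    u0,u1,v0,v1={'top':(412,436,178,200),'side':(405,430,225,250)}[n]
    C=s['color'][v0:v1,u0:u1].astype(int);p=P[v0:v1,u0:u1]
    m=(C[...,0]-C[...,2]>40)&(C[...,0]<200)&(p[...,2]>.15)
    q=p[m]; print(n,'knob',len(q), *(q.min(0).round(3),q.max(0).round(3)) if len(q) else [])
    u0,u1,v0,v1={'top':(340,445,170,260),'side':(335,440,215,330)}[n]
# heightmap
img=np.zeros((300,500,3),np.uint8); H=np.zeros((300,500))
for p,c in zip(pts,cols):
    i=((0.85-p[:,0])/.002).astype(int); j=((0.6-p[:,1])/.002).astype(int)
    k=(i>=0)&(i<300)&(j>=0)&(j<500)&(p[:,2]>-.02)&(p[:,2]<.3)
    o=np.argsort(p[k,2]); i,j,c,z=i[k][o],j[k][o],c[k][o],p[k][o][:,2]
    b=z>=H[i,j]-0.002; img[i[b],j[b]]=c[b]; H[i[b],j[b]]=np.maximum(H[i[b],j[b]],z[b])
np.save('/tmp/H.npy',H)
out=cv2.resize(img,(800,480),interpolation=cv2.INTER_NEAREST)
hm=cv2.applyColorMap((np.clip(H/.25,0,1)*255).astype(np.uint8),cv2.COLORMAP_JET)
hm=cv2.resize(hm[100:280,0:500],(800,288),interpolation=cv2.INTER_NEAREST)
cv2.imwrite('pics/map.png',np.vstack([out[130:440,:,::-1],hm]))
E
```

```text
side box [-0.362 -0.838  0.01 ] [0.536 0.389 1.038] 274
 top rect 0.143 ((-0.3623605966567993, -0.8377687931060791), (0.0, 0.0), 0.0)
side knob 46 [ 0.509 -0.389  0.229] [ 0.531 -0.369  0.239]
top box [0.349 0.21  0.01 ] [0.445 0.306 0.148] 407
 top rect 0.146 ((0.4028342068195343, 0.24902471899986267), (0.06338896602392197, 0.058731794357299805), 40.43832778930664)
top knob 38 [ 0.507 -0.385  0.224] [ 0.531 -0.365  0.24 ]
```

View pics/map.png

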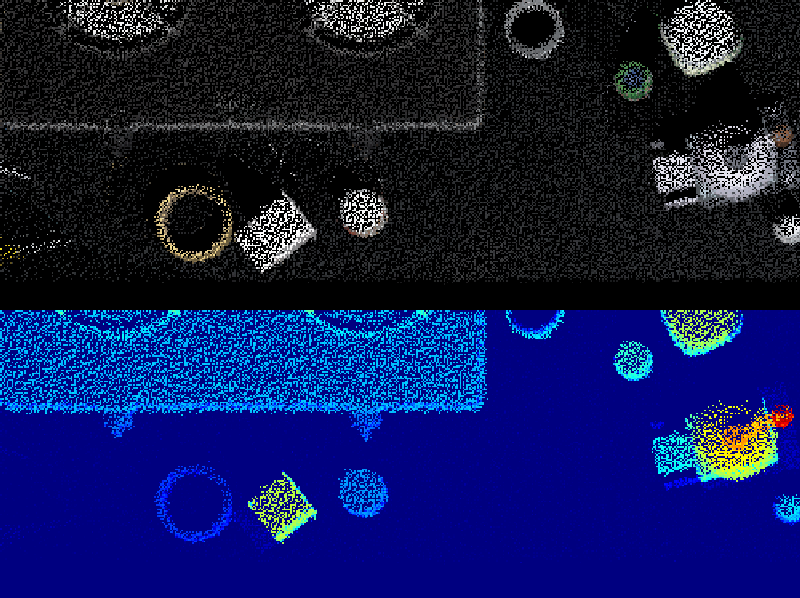

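The height map puts the box at about (282,508) on the lower panel, which is world (0.40, 0.25), with its tab and mouth facing lower left. The mill dome is at (735,440), its spout points left (670,455), and the knob is at (783,415). I'll refine the mill and box poses.

```bash
python3 - <<'E'
from h import *
from scipy.optimize import least_squares
for n in('top','side'):
    s=dict(np.load('/tmp/%s.npz'%n)); P=cloud(s).reshape(-1,3); C=s['color'].reshape(-1,3).astype(int)
    P,C=P[s['range_z'].ravel()>0],C[s['range_z'].ravel()>0]
    def reg(x0,x1,y0,y1,z0,z1):
        k=(P[:,0]>x0)&(P[:,0]<x1)&(P[:,1]>y0)&(P[:,1]<y1)&(P[:,2]>z0)&(P[:,2]<z1); return P[k],C[k]
    q,c=reg(.4,.56,-.40,-.26,.088,.122)
    grey=(c.max(1)-c.min(1)<40); q=q[grey]
    f=lambda p:np.hypot(q[:,0]-p[0],q[:,1]-p[1])-.052
    r=least_squares(f,[.487,-.32],loss='soft_l1',f_scale=.002); print(n,'dome',r.x.round(4),len(q),np.median(abs(r.fun)).round(4))
    q,c=reg(.40,.54,-.275,-.19,.07,.13); print(' spout z',np.percentile(q[:,2],[5,50,95]).round(3),len(q))
    t=q[(q[:,2]>np.percentile(q[:,2],50)-.006)]; print(' spout rect',cv2.minAreaRect(t[:,:2].astype(np.float32)), t[:,1].max().round(3))
    q,c=reg(.40,.54,-.275,-.19,.02,.045); print(' cheeks',len(q)); 
    for nm,t in(('near',q[q[:,0]<.445]),('far',q[q[:,0]>.475])):
        if len(t)>8: print('  ',nm,len(t),t.min(0).round(3),t.max(0).round(3),cv2.minAreaRect(t[:,:2].astype(np.float32)),np.degrees(np.arctan2(*np.polyfit(t[:,1],t[:,0],1)[:1],1)).round(1))
    q,c=reg(.48,.56,-.41,-.34,.19,.26); k=c[:,0]-c[:,2]>25; print(' knob',k.sum(),q[k].min(0).round(3),q[k].max(0).round(3),q[k].mean(0).round(3))
    q,c=reg(.34,.47,.19,.31,.132,.16); print(' boxtop',len(q),np.median(q[:,2]).round(3),cv2.minAreaRect(q[:,:2].astype(np.float32)))
    q,c=reg(.34,.47,.19,.31,.03,.12); q=q[np.hypot(q[:,0]-.409,q[:,1]-.356)>.055]; d=np.array([-.648,.761]);print(' box sides along tipaxis',np.percentile((q[:,:2]-[.403,.249])@d,[2,20,50,80,98]).round(3))
    q,c=reg(.33,.47,.19,.33,.004,.018); q=q[np.hypot(q[:,0]-.409,q[:,1]-.356)>.055]; k=c=None
    e=(q[:,:2]-[.403,.249])@np.array([[-.648,.761],[.761,.648]]).T
    t=(np.abs(e[:,1])<.04)&(e[:,0]>.025)&(e[:,0]<.07);print(' tab?',t.sum(),(np.abs(e[:,0]+.045)<.02).sum(), e[t].min(0).round(3) if t.any() else'', e[t].max(0).round(3) if t.any() else'')
E
```

```text
top dome [ 0.4916 -0.3139] 211 0.0041
 spout z [0.087 0.099 0.119] 261
 spout rect ((0.47899550199508667, -0.24651959538459778), (0.08001739531755447, 0.05434582754969597), 4.492726802825928) -0.219
 cheeks 62
   near 36 [ 0.428 -0.273  0.02 ] [ 0.444 -0.232  0.04 ] ((0.4356214702129364, -0.25222915410995483), (0.009410196915268898, 0.04178741201758385), 12.886468887329102) -13.4
   far 13 [ 0.477 -0.265  0.021] [ 0.512 -0.215  0.039] ((0.4952181875705719, -0.2415478378534317), (0.058145567774772644, 0.00912763923406601), 61.51802444458008) 25.9
 knob 73 [ 0.504 -0.388  0.196] [ 0.531 -0.365  0.24 ] [ 0.514 -0.375  0.224]
 boxtop 295 0.14 ((0.40277692675590515, 0.24878227710723877), (0.06385552138090134, 0.059354476630687714), 39.04194259643555)
 box sides along tipaxis [-0.027 -0.015  0.006  0.023  0.03 ]
 tab? 130 20 [ 0.025 -0.039] [0.07  0.036]
side dome [ 0.4947 -0.3147] 394 0.0047
 spout z [0.088 0.096 0.104] 180
 spout rect ((0.4709252715110779, -0.2450239062309265), (0.05502217262983322, 0.05549563840031624), 3.950181007385254) -0.216
 cheeks 77
   near 67 [ 0.429 -0.274  0.02 ] [ 0.444 -0.232  0.037] ((0.43553370237350464, -0.2534390389919281), (0.008191819302737713, 0.04417947307229042), 12.194416999816895) -11.5
   far 10 [ 0.504 -0.228  0.022] [ 0.51  -0.215  0.032] ((0.5067933797836304, -0.22142164409160614), (0.012995203025639057, 0.005380827002227306), 85.76023864746094) -3.9
 knob 136 [ 0.504 -0.39   0.193] [ 0.532 -0.369  0.239] [ 0.514 -0.381  0.221]
 boxtop 227 0.139 ((0.4041217267513275, 0.24847480654716492), (0.0714830756187439, 0.05977446585893631), 37.66352081298828)
 box sides along tipaxis [-0.032 -0.029 -0.008  0.015  0.028]
 tab? 57 17 [ 0.028 -0.037] [0.053 0.025]
```

```bash
cat >> h.py <<'E'
import json,sys
from scipy.spatial.transform import Rotation as Ro, Slerp
def az(a): a=np.radians(a); return np.array([np.cos(a),np.sin(a),0])
UP=np.array([0,0,1.])
def tool(z,y):
    z=z/np.linalg.norm(z); return Ro.from_matrix(np.stack([np.cross(y,z),y,z],1))
def load():
    c=json.load(open('/tmp/cmd.json')); return Ro.from_quat(c[0]),np.array(c[1])
def save(R,p): json.dump([R.as_quat().tolist(),list(map(float,p))],open('/tmp/cmd.json','w'))
def plan(ways,commit=True):
    """ways: (R, TCP, rows, hand) eased; prints the rounded rows relative to the commanded pose"""
    R0,p0=load(); Rc,pc=R0,p0; rows=[]
    for R,p,n,h in ways:
        sl=Slerp([0,1],Ro.concatenate([Rc,R]))
        for k in range(1,n+1):
            t=k/n; t=t*t*(3-2*t) if n>3 else t
            rv=np.degrees((R0.inv()*sl(t)).as_rotvec()); d=R0.inv().apply(pc+t*(np.asarray(p)-pc)-p0)*1e3
            rows.append([*rv.round(1),*d.round(1),h])
        Rc,pc=R,np.asarray(p)
    r=rows[-1]; Rf=R0*Ro.from_rotvec(np.radians(r[:3])); pf=p0+R0.apply(np.array(r[3:6])/1e3)
    if commit: save(Rf,pf)
    print(len(rows)); print(', '.join(' '.join(f'{v:g},' for v in q).rstrip(',') for q in rows)); print(pf.round(4))
PZ=.019
E
cat > geo.py <<'E'
from h import *
O=np.array([.491,-.318,0]); MY=-77.5; mx=az(MY); face=O-.055*mx+[0,0,.03]
bx=129.5; a=az(bx)
E
python3 - <<'E'
from geo import *
save(Ro.from_euler('xyz',[np.pi,0,2.788]),[.191,.516,.206])
d=-(UP+a)/2**.5; R=tool(d,az(39.5)); g=np.array([.4033,.2487,.08])+.005*a
print(load()[0].as_matrix().round(2)); print(R.as_matrix().round(2))
plan([(R,g+PZ*d-.1*d,16,-1)])
E
```

```text
[[-0.94  0.35  0.  ]
 [ 0.35  0.94  0.  ]
 [ 0.    0.   -1.  ]]
[[-0.45  0.77  0.45]
 [ 0.55  0.64 -0.55]
 [-0.71  0.   -0.71]]
16
0.1, -0.5, 0.3, -2.7, -1.6, 0.8, -1, 0.5, -1.9, 1.2, -10.2, -6.3, 3, -1, 1.1, -4.1, 2.6, -22, -13.5, 6.3, -1, 1.9, -6.9, 4.5, -37.2, -22.8, 10.7, -1, 2.8, -10.2, 6.6, -55.2, -33.8, 15.9, -1, 3.8, -13.9, 9.1, -75.3, -46.2, 21.7, -1, 4.8, -17.9, 11.7, -96.8, -59.3, 28, -1, 5.9, -22, 14.3, -119, -72.9, 34.4, -1, 7, -26.1, 17, -141.2, -86.5, 40.8, -1, 8.1, -30, 19.6, -162.6, -99.7, 47, -1, 9.1, -33.7, 22, -182.7, -112.1, 52.8, -1, 10, -37.1, 24.2, -200.7, -123.1, 58, -1, 10.8, -39.9, 26, -216, -132.4, 62.4, -1, 11.4, -42, 27.4, -227.7, -139.6, 65.8, -1, 11.7, -43.4, 28.3, -235.3, -144.2, 68, -1, 11.9, -43.9, 28.7, -237.9, -145.9, 68.7, -1
[0.3637 0.2967 0.1373]
```

arm_command --targets '[0.5,-2,1,-10,-6,3,-1,2,-7,4,-37,-23,11,-1,4,-14,9,-75,-46,22,-1,6,-22,14,-119,-73,34,-1,8,-30,20,-163,-100,47,-1,10,-37,24,-201,-123,58,-1,11.4,-42,27.4,-228,-140,66,-1,11.9,-43.9,28.7,-238,-146,68.7,-1,11.9,-43.9,28.7,-238,-146,68.7,-1]'

```text
time: 1.0
tool_pos: [0.3626, 0.2949, 0.1341]
ee_rot: [-3.133, 0.787, 2.265]
wrist_force: [0.1, -0.1, -0.9]
width: 0.0938
finger_force: 0.0
```

```bash
python3 - <<'E'
from geo import *
d=-(UP+a)/2**.5; R=tool(d,az(39.5)); g=np.array([.4033,.2487,.082])+.005*a
plan([(R,g+PZ*d,8,-1)])
print(robot.get_obs()['joint_positions'].round(2))
E
```

```text
8
-0, -0, -0, -0.1, 0, 4.2, -1, -0, -0, -0, -0.2, 0, 15.4, -1, -0, -0, -0, -0.5, 0, 31.2, -1, -0, -0, -0, -0.7, 0.1, 49.3, -1, -0, -0, -0, -1, 0.1, 67.4, -1, -0, -0, -0, -1.2, 0.1, 83.2, -1, -0, -0, -0, -1.4, 0.1, 94.4, -1, -0, -0, -0, -1.4, 0.1, 98.6, -1
[0.4086 0.2422 0.0685]
[ 1.06  0.14  1.66 -0.72  1.66  0.43]
```

arm_command --targets '[0,0,0,0,0,4,-1,0,0,0,0,0,15,-1,0,0,0,-0.5,0,31,-1,0,0,0,-0.7,0,49,-1,0,0,0,-1,0,67,-1,0,0,0,-1.2,0,83,-1,0,0,0,-1.4,0,94,-1,0,0,0,-1.4,0,98.6,-1,0,0,0,-1.4,0,98.6,-1,0,0,0,-1.4,0,98.6,0,0,0,0,-1.4,0,98.6,1,0,0,0,-1.4,0,98.6,1,0,0,0,-1.4,0,98.6,1,0,0,0,-1.4,0,98.6,1,0,0,0,-1.4,0,98.6,1]'

```text
time: 2.5
tool_pos: [0.4086, 0.2426, 0.0684]
ee_rot: [3.14, 0.785, 2.259]
wrist_force: [1.7, 1.8, 1.4]
width: 0.06
finger_force: 29.8
```

```bash
python3 - <<'E'
from geo import *
s=snap('top'); t=snap('side')
im=np.hstack([s['color'][150:290,150:350],t['color'][120:260,130:330]])[...,::-1]
cv2.imwrite('pics/grip.png',cv2.resize(im,(800,280)))
o=robot.get_obs(); print(o['joint_positions'].round(2),o['width'],o['finger_force'],o['wrist_force'],o['tool_pos'],o['time'])
# plan lift + transfer: lying pose
R0,p0=load(); Bs=Ro.from_matrix(np.stack([a,np.cross(UP,a),UP],1))      # box frame standing
Bl=Ro.from_matrix(np.stack([UP,np.cross(mx,UP),mx],1))                  # lying, heading the mill
pb=np.array([.4033,.2487,0])
off=Bs.inv().apply(p0+[0,0,-.002]-pb); R1=Bl*Bs.inv()*R0
pos=face-.34*mx; pos[2]=.030
p1=pos+Bl.apply(off); print('lying tcp',p1.round(3),R1.as_matrix().round(2),off.round(4))
plan([(R0,p0+[0,0,.10],6,1),(R1,p1+[0,0,.08],14,1)])
E
```

```text
[ 0.93  0.16  1.79 -0.76  1.47  0.44] 0.060147479624799945 29.828919891660917 [0.66963294 2.42633871 2.0657677 ] [0.4085774  0.24259659 0.06847145] 2.6
lying tcp [0.42  0.003 0.022] [[-0.15  0.98 -0.15]
 [ 0.69  0.22  0.69]
 [ 0.71 -0.   -0.71]] [-0.0084  0.      0.0665]
20
0, 0, 0, -5.2, -0, -5.2, 1, 0, 0, 0, -18.3, -0, -18.3, 1, 0, 0, 0, -35.3, -0, -35.4, 1, 0, 0, 0, -52.4, -0, -52.4, 1, 0, 0, 0, -65.4, -0, -65.5, 1, 0, 0, 0, -70.7, -0, -70.7, 1, 0, 1.3, 0.4, -72, -2.1, -68.1, 1, 0, 4.9, 1.7, -75.6, -8, -60.6, 1, 0, 10.4, 3.5, -81.1, -17, -49.1, 1, 0, 17.5, 5.9, -88.2, -28.5, -34.4, 1, 0, 25.7, 8.7, -96.5, -41.9, -17.3, 1, 0, 34.7, 11.8, -105.5, -56.5, 1.4, 1, 0, 44.1, 14.9, -115, -71.8, 20.9, 1, 0, 53.5, 18.1, -124.4, -87, 40.4, 1, 0, 62.5, 21.2, -133.4, -101.7, 59, 1, 0, 70.7, 23.9, -141.7, -115.1, 76.1, 1, 0, 77.8, 26.3, -148.8, -126.6, 90.8, 1, 0, 83.3, 28.2, -154.3, -135.6, 102.3, 1, 0, 86.9, 29.4, -158, -141.4, 109.8, 1, 0, 88.2, 29.9, -159.2, -143.5, 112.5, 1
[0.4199 0.0027 0.1015]
```

View pics/grip.png

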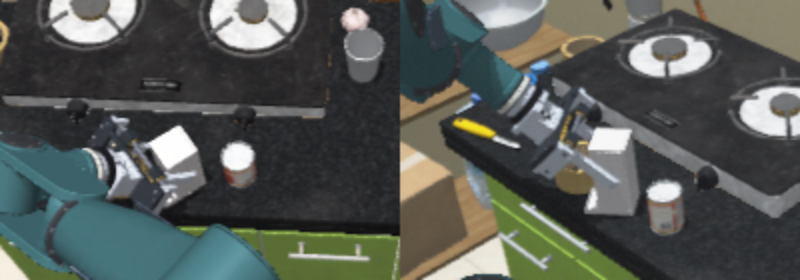

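The box is gripped on its flanks from the mouth side (grip view, around (170,170)). The transfer needs more height to clear the tin, so I'm replanning it.

```bash
python3 - <<'E'
from geo import *
d=-(UP+a)/2**.5; R=tool(d,az(39.5)); p0=np.array([.4086,.2422,.0685]); save(R,p0)
Bs=Ro.from_matrix(np.stack([a,np.cross(UP,a),UP],1)); Bl=Ro.from_matrix(np.stack([UP,np.cross(mx,UP),mx],1)); R1=Bl*Bs.inv()*R
plan([(R,p0+[0,0,.14],5,1),(R1,np.array([.42,.003,.1]),15,1)])
E
```

```text
20
0, 0, 0, -10.3, 0, -10.3, 1, 0, 0, 0, -34.8, 0, -34.8, 1, 0, 0, 0, -64.1, 0, -64.1, 1, 0, 0, 0, -88.7, 0, -88.7, 1, 0, 0, 0, -99, 0, -99, 1, 0, 1.1, 0.4, -99.7, -1.8, -96.3, 1, -0, 4.3, 1.5, -101.9, -7, -88.7, 1, 0, 9.2, 3.1, -105.1, -14.9, -76.9, 1, 0, 15.5, 5.3, -109.3, -25.1, -61.7, 1, 0, 22.9, 7.8, -114.3, -37.2, -43.9, 1, 0, 31, 10.5, -119.7, -50.5, -24.2, 1, 0, 39.7, 13.5, -125.5, -64.5, -3.4, 1, 0, 48.5, 16.5, -131.4, -78.8, 17.8, 1, 0, 57.1, 19.4, -137.2, -92.9, 38.6, 1, 0, 65.3, 22.2, -142.6, -106.2, 58.3, 1, 0, 72.7, 24.7, -147.6, -118.2, 76.1, 1, 0, 79, 26.8, -151.8, -128.4, 91.3, 1, 0, 83.9, 28.5, -155.1, -136.4, 103, 1, 0, 87.1, 29.6, -157.2, -141.5, 110.7, 1, 0, 88.2, 29.9, -157.9, -143.4, 113.4, 1
[0.42  0.003 0.1  ]
```

arm_command --targets '[0,0,0,-10,0,-10,1,0,0,0,-35,0,-35,1,0,0,0,-64,0,-64,1,0,0,0,-89,0,-89,1,0,0,0,-99,0,-99,1,0,1.1,0.4,-99.7,-2,-96,1,0,4.3,1.5,-102,-7,-89,1,0,9.2,3.1,-105,-15,-77,1,0,15.5,5.3,-109,-25,-62,1,0,22.9,7.8,-114,-37,-44,1,0,31,10.5,-120,-50,-24,1,0,39.7,13.5,-125,-64,-3,1,0,48.2,16.4,-131,-79,18,1,0,56.5,19.2,-137,-93,39,1,0,64.5,22,-143,-106,58,1,0,72,24.5,-148,-118,76,1,0,79,26.8,-152,-128,91,1,0,84,28.5,-155,-136,103,1,0,87,29.6,-157,-141,110.7,1,0,88.2,29.9,-157.9,-143.4,113.4,1]'

```text
time: 4.6
tool_pos: [0.4176, 0.0016, 0.096]
ee_rot: [-3.131, -0.791, 1.777]
wrist_force: [0.0, -0.4, -2.9]
width: 0.0599
finger_force: 29.8
```

```bash
python3 - <<'E'
from geo import *
s=snap('top'); t=snap('side')
im=np.hstack([s['color'][140:280,220:420],t['color'][140:280,200:400]])[...,::-1]
cv2.imwrite('pics/lay.png',cv2.resize(im,(800,280)))
o=robot.get_obs(); print(o['joint_positions'].round(2),o['width'],o['finger_force'],o['wrist_force'],o['tool_pos'],o['ee_rot'],o['time'])
R,p=load(); print(R.as_euler('xyz'))
for s in(s,t):
    P=cloud(s).reshape(-1,3);C=s['color'].reshape(-1,3).astype(int)
    k=(C.min(1)>130)&(C.max(1)-C.min(1)<22)&(P[:,0]>.33)&(P[:,0]<.5)&(P[:,1]>-.1)&(P[:,1]<.11)&(P[:,2]>.03)&(P[:,2]<.22)
    q=P[k]-face; l=q@mx; w=q@np.cross(UP,mx)
    print(k.sum(),'len',np.percentile(l,[1,99]).round(3),'wid',np.percentile(w,[1,99]).round(3),'z',np.percentile(P[k][:,2],[1,5,50,99]).round(3))
E
```

```text
[-0.58  0.18  1.7   0.54  1.84 -0.8 ] 0.06000765732113683 29.82788175344467 [-0.02252106 -0.2106172  -2.07517394] [0.41817666 0.00247469 0.09749652] [-3.13529051 -0.78847255  1.7819657 ] 4.7
[-3.14150654 -0.78565208  1.78953658]
144 len [-0.339 -0.182] wid [-0.005  0.066] z [0.078 0.097 0.134 0.216]
564 len [-0.339 -0.182] wid [-0.083  0.03 ] z [0.079 0.084 0.12  0.216]
```

View pics/lay.png

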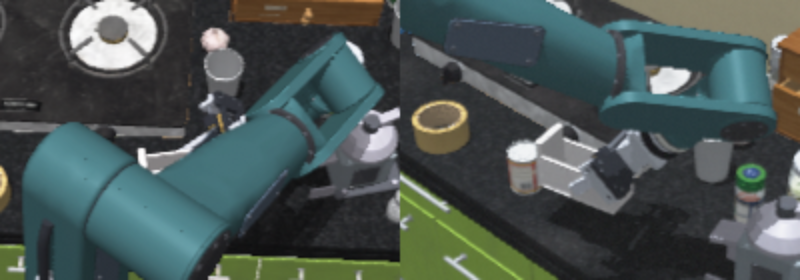

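The box hangs level with its mouth up and its low end toward the mill. Before lowering I check the arm's clearance over the tumbler, spice jar and mill.

```bash
python3 - <<'E'
from geo import *
for n in('side','top'):
    s=dict(np.load('/tmp/%s.npz'%n)); P=cloud(s).reshape(-1,3);C=s['color'].reshape(-1,3).astype(int)
    k=(C[:,1]-C[:,0]>25)&(C[:,2]-C[:,0]>20)&(P[:,0]>.2)&(P[:,1]>-.5)&(P[:,1]<.2)&(P[:,2]>.08)
    q=P[k]
    for y0 in np.arange(-.4,.1,.05):
        t=q[(q[:,1]>=y0)&(q[:,1]<y0+.05)]
        if len(t)>5: print(n,y0.round(2),len(t),'x',t[:,0].min().round(2),t[:,0].max().round(2),'zmin',t[:,2].min().round(3))
H=np.load('/tmp/H.npy')
for nm,(x,y) in dict(tumbler=(.63,-.07),spice=(.555,-.19),jar=(.60,-.28)).items():
    pass
E
```

```text
side -0.35 28 x 0.44 0.47 zmin 0.332
side -0.3 564 x 0.36 0.52 zmin 0.334
side -0.25 755 x 0.3 0.59 zmin 0.105
side -0.2 992 x 0.24 0.6 zmin 0.104
side -0.15 756 x 0.2 0.41 zmin 0.365
side -0.1 279 x 0.2 0.3 zmin 0.485
side -0.05 32 x 0.2 0.27 zmin 0.51
side 0.05 44 x 0.2 0.22 zmin 0.605
top -0.35 8 x 0.44 0.47 zmin 0.336
top -0.3 390 x 0.36 0.5 zmin 0.132
top -0.25 766 x 0.3 0.52 zmin 0.094
top -0.2 586 x 0.25 0.49 zmin 0.301
top -0.15 750 x 0.2 0.45 zmin 0.368
top -0.1 409 x 0.2 0.32 zmin 0.467
top -0.05 99 x 0.2 0.25 zmin 0.519
top 0.05 36 x 0.2 0.22 zmin 0.617
```

```bash
python3 - <<'E'
from geo import *
R,p=load(); plan([(R,p+[-.01,.025,0],4,1),(R,p+[-.01,.025,-.04],4,1)])
s=dict(np.load('/tmp/top.npz'));P=cloud(s).reshape(-1,3)
k=(abs(P[:,1]+.1)<.05)&(abs(P[:,2])<.01)&(P[:,0]<.5); print('worktop edge x',np.percentile(P[k][:,0],[0.5,2]).round(3))
E
```

```text
8
0, 0, 0, 2.9, -0.7, 2.9, 1, 0, 0, 0, 9.4, -2.2, 9.4, 1, 0, 0, 0, 15.9, -3.7, 15.9, 1, 0, 0, 0, 18.8, -4.3, 18.8, 1, 0, 0, 0, 14.4, -4.3, 23.2, 1, 0, 0, 0, 4.6, -4.3, 32.9, 1, 0, 0, 0, -5.1, -4.3, 42.7, 1, 0, 0, 0, -9.5, -4.3, 47.1, 1
[0.41  0.028 0.06 ]
worktop edge x [-0.113 -0.111]
```

arm_command --targets '[0,0,0,3,-0.7,3,1,0,0,0,9.4,-2.2,9.4,1,0,0,0,16,-3.7,16,1,0,0,0,18.8,-4.3,18.8,1,0,0,0,14.4,-4.3,23.2,1,0,0,0,4.6,-4.3,33,1,0,0,0,-5,-4.3,42.7,1,0,0,0,-9.5,-4.3,47.1,1]'

```text
time: 5.5
tool_pos: [0.4083, 0.028, 0.0574]
ee_rot: [-3.137, -0.788, 1.785]
wrist_force: [0.3, 0.2, -3.0]
width: 0.0604
finger_force: 29.8
```

```bash
python3 - <<'E'
from geo import *
s=snap('top'); t=snap('side')
im=np.hstack([s['color'][140:280,240:440],t['color'][150:330,250:450][:140*180//180]])[...,::-1] if 0 else None
cv2.imwrite('pics/low.png',cv2.resize(np.hstack([s['color'][140:280,240:440],t['color'][170:310,240:440]])[...,::-1],(800,280)))
o=robot.get_obs(); print(o['joint_positions'].round(2),o['wrist_force'],o['tool_pos'],o['ee_rot'],o['time'])
R,p=load()
# arm in the box x..: perpendicular distance below the wrist; teal points near the mill
P=cloud(t).reshape(-1,3);C=t['color'].reshape(-1,3).astype(int)
k=(C[:,1]-C[:,0]>25)&(C[:,2]-C[:,0]>20)&(P[:,0]>.25)&(P[:,1]<-.05)&(P[:,2]>.15); q=P[k]
for y0 in np.arange(-.4,-.05,.03):
    m=(q[:,1]>=y0)&(q[:,1]<y0+.03)
    if m.sum()>3: print(y0.round(2),q[m].min(0).round(3),q[m].max(0).round(3))
E
```

```text
[-0.55  0.19  1.78  0.55  1.75 -0.83] [-0.06261184 -0.01190735 -3.03396783] [0.40837171 0.02807532 0.05791246] [-3.13667058 -0.78852114  1.78460574] 5.6
-0.28 [ 0.387 -0.28   0.295] [ 0.477 -0.25   0.333]
-0.25 [ 0.345 -0.25   0.314] [ 0.511 -0.22   0.355]
-0.22 [ 0.297 -0.22   0.304] [ 0.518 -0.19   0.379]
-0.19 [ 0.278 -0.19   0.29 ] [ 0.465 -0.16   0.413]
-0.16 [ 0.25  -0.16   0.281] [ 0.441 -0.13   0.47 ]
-0.13 [ 0.25  -0.13   0.338] [ 0.405 -0.1    0.492]
-0.1 [ 0.251 -0.099  0.451] [ 0.308 -0.072  0.506]
-0.07 [ 0.252 -0.07   0.483] [ 0.28  -0.061  0.51 ]
```

View pics/low.png

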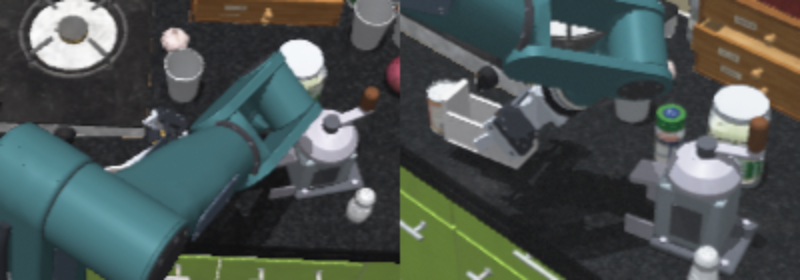

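The arm clears the mill; the wrist is at y > -0.28, more than 0.29 m up. I keep lowering.

arm_command --targets '[0,0,0,-4,0,4,1,0,0,0,-12,0,12,1,0,0,0,-19,0,19,1,0,0,0,-22.5,0,22.5,1,0,0,0,-23.3,0,23.3,1,0,0,0,-23.3,0,23.3,1]'

```text
time: 6.2
tool_pos: [0.4092, 0.0279, 0.0264]
ee_rot: [-3.141, -0.786, 1.788]
wrist_force: [0.2, 0.0, -3.7]
width: 0.0599
finger_force: 29.8
```

arm_command --targets '[0,0,0,-0.7,0,0.7,1,0,0,0,-1.4,0,1.4,1,0,0,0,-1.4,0,1.4,1]'

```text
time: 6.5
tool_pos: [0.4094, 0.0277, 0.0246]
ee_rot: [-3.141, -0.786, 1.788]
wrist_force: [0.2, 0.4, -2.9]
width: 0.0601
finger_force: 29.8
```

arm_command --targets '[0,0,0,-0.7,0,0.7,1,0,0,0,-1.4,0,1.4,1,0,0,0,-1.4,0,1.4,1]'

```text
time: 6.8
tool_pos: [0.4093, 0.0278, 0.0225]
ee_rot: [-3.141, -0.786, 1.788]
wrist_force: [-0.4, 0.5, -2.4]
width: 0.0601
finger_force: 29.8
```

arm_command --targets '[0,0,0,-0.7,0,0.7,1,0,0,0,-0.7,0,0.7,1]'

```text
time: 7.0
tool_pos: [0.4093, 0.0277, 0.0223]
ee_rot: [-3.141, -0.787, 1.789]
wrist_force: [-1.5, -1.1, 2.4]
width: 0.06
finger_force: 29.8
```

arm_command --targets '[0,0,0,-0.4,0,0.4,1,0,0,0,-0.4,0,0.4,0,0,0,0,-0.4,0,0.4,-1,0,0,0,-0.4,0,0.4,-1,0,0,0,-0.4,0,0.4,-1,0,0,0,0,0,-6,-1,0,0,0,0,0,-20,-1,0,0,0,0,0,-40,-1,0,0,0,0,0,-65,-1,0,0,0,0,0,-90,-1,0,0,0,0,0,-110,-1,0,0,0,0,0,-125,-1,0,0,0,0,0,-130,-1]'

```text
time: 8.3
tool_pos: [0.4302, -0.0637, 0.1148]
ee_rot: [3.139, -0.784, 1.789]
wrist_force: [-0.4, -1.0, -0.5]
width: 0.0941
finger_force: 0.0
```

```bash
cat > box.py <<'E'
from geo import *
def white(s,x0,x1,y0,y1,z0,z1):
    P=cloud(s).reshape(-1,3);C=s['color'].reshape(-1,3).astype(int)
    k=(C.max(1)-C.min(1)<28)&(C.max(1)>75)&(P[:,0]>x0)&(P[:,0]<x1)&(P[:,1]>y0)&(P[:,1]<y1)&(P[:,2]>z0)&(P[:,2]<z1); return P[k]
E
python3 - <<'E'
from box import *
o=robot.get_obs(); print(o['tool_pos'],o['wrist_force'],o['width'],o['time'],o['joint_positions'].round(2))
for n in('top','side'):
    s=snap(n)
    q=white(s,.33,.5,-.1,.115,.045,.068); r=cv2.minAreaRect(q[:,:2].astype(np.float32)); print(n,'rim',len(q),r)
    q=white(s,.33,.5,.03,.115,.070,.10)
    if len(q)>5:
        c=q[:,:2]; r=cv2.minAreaRect(c.astype(np.float32)); print('  tab',len(q),q.mean(0).round(4),np.percentile(q[:,2],[50,99]).round(3),r)
    # near flank line
    q=white(s,.33,.5,-.1,.115,.008,.05); m=q[:,0]<np.inf; l=(q-face)@mx; w=(q-face)@np.cross(UP,mx); print('  low',len(q),np.percentile(l,[1,99]).round(3),np.percentile(w,[1,99]).round(3))
    cv2.imwrite('pics/%s_rel.png'%n,cv2.resize(s['color'][150:300,200:440][...,::-1],(800,500)))
E
```

```text
[ 0.43017311 -0.06374419  0.11478731] [-0.35634854 -0.96131198 -0.50403471] 0.09406718984038862 8.3 [-0.66  0.25  1.58  0.5   1.92 -0.85]
top rim 0 ((0.0, 0.0), (0.0, 0.0), 0.0)Traceback (most recent call last):
  File "<stdin>", line 10, in <module>
    return _quantile_unchecked(
        a, q, axis, out, overwrite_input, method, keepdims, weights)
    return _ureduce(a,
                    func=_quantile_ureduce_func,
    ...<5 lines>...
                    overwrite_input=overwrite_input,
                    method=method)
    r = func(a, **kwargs)
    result = _quantile(arr,
                       quantiles=q,
    ...<2 lines>...
                       out=out,
                       weights=wgt)
    slices_having_nans = np.isnan(arr[-1, ...])
                                  ~~~^^^^^^^^^
IndexError: index -1 is out of bounds for axis 0 with size 0
```

```bash
python3 - <<'E'
from geo import *
R0=tool(-(UP+mx),az(12.5)); save(R0,[.4307,-.0632,.1165])
print((R0.as_euler('xyz')), )
R=tool(-UP,az(-77.5)); plan([(R,np.array([.396,.087,.16]),16,-1)])
E
```

```text
[-3.14159265 -0.78539816  1.78896248]
16
-0.4, -0.4, 1, 1.6, -0, 0.9, -1, -1.5, -1.5, 3.6, 6, -0.1, 3.4, -1, -3.2, -3.2, 7.8, 12.9, -0.1, 7.2, -1, -5.5, -5.5, 13.3, 21.8, -0.2, 12.2, -1, -8.2, -8.2, 19.7, 32.4, -0.3, 18.1, -1, -11.1, -11.1, 26.9, 44.2, -0.4, 24.8, -1, -14.3, -14.3, 34.5, 56.8, -0.6, 31.8, -1, -17.6, -17.6, 42.5, 69.9, -0.7, 39.1, -1, -20.9, -20.9, 50.4, 82.9, -0.8, 46.4, -1, -24, -24, 58.1, 95.5, -0.9, 53.5, -1, -27, -27, 65.2, 107.3, -1.1, 60.1, -1, -29.7, -29.7, 71.7, 117.9, -1.2, 66, -1, -31.9, -31.9, 77.1, 126.9, -1.2, 71, -1, -33.7, -33.7, 81.3, 133.8, -1.3, 74.9, -1, -34.8, -34.8, 84, 138.2, -1.4, 77.4, -1, -35.2, -35.2, 84.9, 139.8, -1.4, 78.2, -1
[0.396  0.087  0.1601]
```

arm_command --targets '[0,0,0,10,0,-10,-1,-1.5,-1.5,3.6,14,0,-10,-1,-4,-4,9,22,0,-5,-1,-7,-7,16,35,0,5,-1,-10,-10,24,48,0,15,-1,-13.5,-13.5,32,62,0,25,-1,-17,-17,40.5,74,0,35,-1,-20.3,-20.3,49,86,-1,46,-1,-23.6,-23.6,57,97,-1,54,-1,-26.7,-26.7,64.5,108,-1,60,-1,-29.5,-29.5,71.5,118,-1,66,-1,-32,-32,77,127,-1,71,-1,-34,-34,82,134,-1.3,75,-1,-35.2,-35.2,84.9,139.8,-1.4,78.2,-1,-35.2,-35.2,84.9,139.8,-1.4,78.2,-1]'

```text
time: 9.85
tool_pos: [0.3939, 0.0901, 0.1572]
ee_rot: [-3.141, 0.001, 0.222]
wrist_force: [-0.2, -0.4, 0.4]
width: 0.0941
finger_force: 0.0
```

```bash
cat > m.py <<'E'
from box import *
o=robot.get_obs(); print(o['tool_pos'],o['ee_rot'],o['wrist_force'],o['width'],o['time'],o['joint_positions'].round(2))
n=np.cross(UP,mx); r0=face-.34*mx+np.array([-.012,.025,0])
for nm in('side','top'):
    s=snap(nm)
    for lab,z0,z1,l1 in(('rim',.05,.066,.2),('tab',.07,.10,.05),('low',.006,.05,.2)):
        q=white(s,.33,.52,-.14,.116,z0,z1); l=(q-r0)@mx; w=(q-r0)@n; k=(l>-.03)&(l<l1)&(abs(w)<.06); l,w=l[k],w[k]
        if k.sum()>6: print(nm,lab,k.sum(),'l',np.percentile(l,[2,10,50,98]).round(3),'w',np.percentile(w,[2,98]).round(3),'z98',np.percentile(q[k][:,2],98).round(3),np.round(cv2.minAreaRect(q[k][:,:2].astype(np.float32))[1:][1],1), np.round(cv2.minAreaRect(q[k][:,:2].astype(np.float32))[0],4))
    cv2.imwrite('pics/%s_%d.png'%(nm,o['time']*10),cv2.resize(s['color'][140:320,220:460][...,::-1],(800,600)))
E
python3 m.py
```

```text
[0.39386114 0.09010459 0.15721908] [-3.14079898e+00  1.00531523e-03  2.22223337e-01] [-0.19442497 -0.38650142  0.37248956] 0.09405331028982324 9.85 [ 0.08 -0.23  1.76  0.    1.61  1.43]
side rim 304 l [0.007 0.011 0.074 0.14 ] w [-0.032  0.032] z98 0.064 11.6 [0.4074 0.0322]
side tab 90 l [-0.001  0.002  0.009  0.013] w [-0.03   0.031] z98 0.087 11.2 [0.3961 0.0864]
side low 777 l [0.008 0.014 0.073 0.141] w [-0.031  0.031] z98 0.049 13.2 [0.4083 0.0218]
top rim 135 l [0.04  0.056 0.097 0.138] w [-0.032  0.03 ] z98 0.065 12.1 [0.412  0.0078]
top low 369 l [0.036 0.045 0.087 0.134] w [-0.032  0.029] z98 0.049 11.5 [0.4107 0.0087]
```

arm_command --targets '[0,0,0,0,0,8,-1,0,0,0,0,0,28,-1,0,0,0,0,0,52,-1,0,0,0,0,0,77,-1,0,0,0,0,0,95,-1,0,0,0,0,0,103,-1,0,0,0,0,0,103,-1]'

```text
time: 10.65
tool_pos: [0.3932, 0.0874, 0.0526]
ee_rot: [-3.141, 0.004, 0.217]
wrist_force: [0.4, 0.2, -0.3]
width: 0.0939
finger_force: 0.0
```

arm_command --targets '[0,0,0,0,0,0,0,0,0,0,0,0,0,1,0,0,0,0,0,0,1,0,0,0,0,0,0,1,0,0,0,0,0,0,1,0,0,0,0,0,0,1]'

```text
time: 11.25
tool_pos: [0.3946, 0.0882, 0.0542]
ee_rot: [3.141, -0.0, 0.218]
wrist_force: [-0.1, -0.1, -0.2]
width: 0.0491
finger_force: 0.0
```

arm_command --targets '[0,0,0,0,0,0,1,0,0,0,0,0,0,1,0,0,0,0,0,0,1,0,0,0,0,0,0,1,0,0,0,0,0,0,1,0,0,0,0,0,0,1]'

```text
time: 11.85
tool_pos: [0.3945, 0.088, 0.054]
ee_rot: [3.141, 0.0, 0.218]
wrist_force: [-0.2, -1.4, -0.0]
width: 0.0121
finger_force: 30.0
```

arm_command --targets '[0,0,0,0.2,3,0,1,0,0,0,0.6,10,0,1,0,0,0,1.5,22,0,1,0,0,0,2.5,36,0,1,0,0,0,3.5,51,0,1,0,0,0,4.3,66,0,1,0,0,0,5,81,0,1,0,0,0,5.3,96,0,1,0,0,0,5.3,110,0,1,0,0,0,5.3,122,0,1,0,0,0,5.3,132,0,1,0,0,0,5.3,139,0,1,0,0,0,5.3,143,0,1,0,0,0,5.3,145,0,1,0,0,0,5.3,145,0,1]'

```text
time: 13.35
tool_pos: [0.4311, -0.0526, 0.0541]
ee_rot: [3.141, 0.0, 0.218]
wrist_force: [0.6, 0.2, 0.7]
width: 0.0118
finger_force: 30.0
```

```bash
sed -i 's/^n=np.cross.*/n=np.cross(UP,mx); r0=face-.22*mx/' m.py; python3 m.py; ls pics
```

```text
[ 0.43107647 -0.05264064  0.054061  ] [3.14074823e+00 4.54743500e-04 2.18021819e-01] [0.56112822 0.23150642 0.71396297] 0.011844221311006452 13.35 [-0.25 -0.09  1.85 -0.    1.38  1.1 ]
side rim 185 l [0.002 0.009 0.041 0.093] w [-0.033  0.032] z98 0.064 12.5 [ 0.4414 -0.0912]
side tab 113 l [-0.013 -0.01   0.009  0.023] w [-0.03   0.008] z98 0.099 50.7 [ 0.4252 -0.0604]
side low 544 l [0.003 0.009 0.047 0.094] w [-0.031  0.03 ] z98 0.049 9.9 [ 0.4407 -0.096 ]
top rim 56 l [-0.001  0.007  0.05   0.085] w [-0.032  0.027] z98 0.064 12.8 [ 0.4381 -0.0916]
top low 262 l [-0.002  0.01   0.056  0.093] w [-0.032  0.028] z98 0.049 13.4 [ 0.4403 -0.0964]
grip.png
lay.png
low.png
map.png
side0.png
side_133.png
side_98.png
top0.png
top_133.png
top_98.png
```

View pics/side_133.png

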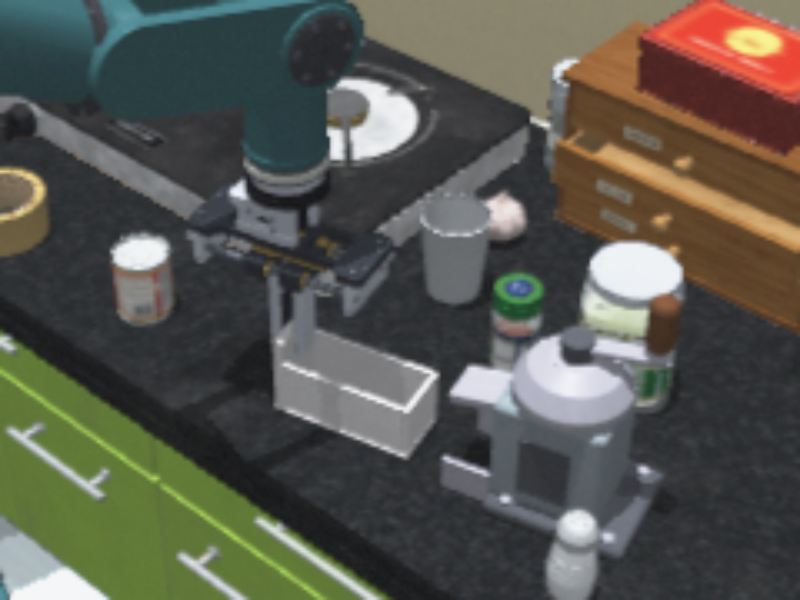

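```bash
python3 - <<'E'
from box import *
n=np.cross(UP,mx)
for nm in('side','top'):
    s=dict(np.load('/tmp/%s.npz'%nm)); P=cloud(s).reshape(-1,3)
    k=(P[:,2]>.008)&(P[:,2]<.05)&(P[:,0]>.38)&(P[:,0]<.53); q=P[k]; l=(q-face)@mx; w=(q-face)@n
    b=(l>-.2)&(l<-.055)&(abs(w)<.05); print(nm,'box l max',np.percentile(l[b],99).round(3),'w',np.percentile(w[b],[2,50,98]).round(3))
    for a0 in(-.15,-.12,-.09,): 
        bb=b&(abs(l-a0)<.015); print('   ',a0,np.percentile(w[bb],[2,98]).round(3) if bb.sum()>4 else bb.sum())
    c=(l>-.044)&(l<-.0)&(w<-.034)&(w>-.06); 
    if c.sum()>4:print('  cheek near',c.sum(),np.percentile(w[c],[5,50,95]).round(4),np.percentile(l[c],[2]).round(3),'slope',np.polyfit(l[c],w[c],1)[0].round(3))
    c=(l>-.05)&(l<-.0)&(w>.034)&(w<.06); 
    if c.sum()>4:print('  cheek far',c.sum(),np.percentile(w[c],[5,50,95]).round(4),np.percentile(l[c],[2]).round(3))
E
```

```text
side box l max -0.082 w [-0.032 -0.022  0.03 ]
    -0.15 [-0.032  0.03 ]
    -0.12 [-0.031  0.03 ]
    -0.09 [-0.031  0.03 ]
  cheek near 100 [-0.0439 -0.0409 -0.0376] [-0.041] slope -0.004
  cheek far 24 [0.0347 0.0372 0.0402] [-0.043]
top box l max -0.081 w [-0.032  0.001  0.028]
    -0.15 [-0.031  0.027]
    -0.12 [-0.032  0.029]
    -0.09 [-0.033  0.028]
  cheek near 47 [-0.0437 -0.0417 -0.0368] [-0.041] slope 0.029
  cheek far 15 [0.0346 0.0364 0.0462] [-0.048]
```

The box is gripped by its tab at (300,340) and lies in line with the lane. The near cheek is at (465,470) and the spout at (480,385). The gap is about 81 mm, so I advance.

arm_command --targets '[0,0,0,0,3,0,1,0,0,0,0,9,0,1,0,0,0,0,18,0,1,0,0,0,0,28,0,1,0,0,0,0,38,0,1,0,0,0,0,48,0,1,0,0,0,0,58,0,1,0,0,0,0,66,0,1,0,0,0,0,72,0,1,0,0,0,0,76,0,1,0,0,0,0,77,0,1,0,0,0,0,77,0,1]'

```text
time: 14.65
tool_pos: [0.4477, -0.1278, 0.0541]
ee_rot: [3.141, 0.0, 0.218]
wrist_force: [0.4, -0.2, -0.2]
width: 0.0117
finger_force: 30.0
```

arm_command --targets '[0,0,0,0,1,0,1,0,0,0,0,2,0,1,0,0,0,0,2.5,0,1]'

```text
time: 14.95
tool_pos: [0.4482, -0.1297, 0.054]
ee_rot: [-3.141, 0.0, 0.218]
wrist_force: [-0.5, 2.5, 0.4]
width: 0.0117
finger_force: 30.0
```

arm_command --targets '[0,0,0,0,1,0,1,0,0,0,0,1.5,0,1]'

```text
time: 15.15
tool_pos: [0.4485, -0.1313, 0.054]
ee_rot: [-3.142, 0.0, 0.218]
wrist_force: [-0.4, 3.1, 0.6]
width: 0.0121
finger_force: 30.0
```

arm_command --targets '[0,0,0,0,1,0,1,0,0,0,0,1.5,0,1,0,0,0,0,1.5,0,1]'

```text
time: 15.45
tool_pos: [0.4489, -0.133, 0.0541]
ee_rot: [3.141, 0.0, 0.218]
wrist_force: [-1.6, 2.4, 0.7]
width: 0.0118
finger_force: 30.0
```

arm_command --targets '[0,0,0,0,1,0,1,0,0,0,0,1.5,0,1,0,0,0,0,1.5,0,1]'

```text
time: 15.75
tool_pos: [0.449, -0.1337, 0.0541]
ee_rot: [-3.14, 0.001, 0.218]
wrist_force: [-1.3, 4.9, 2.5]
width: 0.0121
finger_force: 30.0
```

arm_command --targets '[0,0,0,0,1,0,1,0,0,0,0,2,0,1,0,0,0,0,2,0,1]'

```text
time: 16.05
tool_pos: [0.4488, -0.1338, 0.0542]
ee_rot: [-3.136, 0.001, 0.219]
wrist_force: [-4.1, 10.4, 5.7]
width: 0.0119
finger_force: 30.0
```

```bash
python3 - <<'E'
from box import *
n=np.cross(UP,mx)
for nm in('side','top'):
    s=snap(nm); q=white(s,.38,.54,-.29,-.08,.045,.067); l=(q-face)@mx; w=(q-face)@n; b=(abs(w)<.036)&(l<-.055)
    print(nm,b.sum(),'w',np.percentile(w[b],[2,98]).round(4),'l',np.percentile(l[b],[2,98]).round(4),cv2.minAreaRect(q[b][:,:2].astype(np.float32)))
    if nm=='side': cv2.imwrite('pics/dock.png',cv2.resize(s['color'][170:320,270:470][...,::-1],(800,600)))
E
```

```text
side 221 w [-0.0312  0.03  ] l [-0.135  -0.0588] ((0.4568153917789459, -0.163591668009758), (0.06463320553302765, 0.09442504495382309), 13.228206634521484)
top 74 w [-0.0321  0.025 ] l [-0.14  -0.058] ((0.45364147424697876, -0.1682063639163971), (0.057334769517183304, 0.08681381493806839), 15.298666954040527)
```

View pics/dock.png

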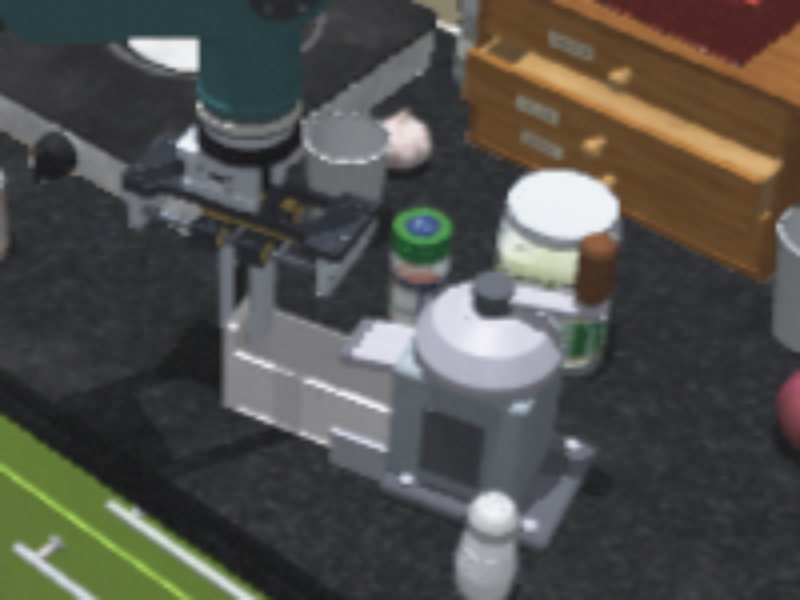

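The box is flush between the cheeks: the forward motion stopped at about 11 N, and the box end at (390,410) meets the mill. I relax the push, release and rise.

arm_command --targets '[0,0,0,0,-1.5,0,1,0,0,0,0,-1.5,0,0.6,0,0,0,0,-1.5,0,0,0,0,0,0,-1.5,0,-0.3,0,0,0,0,-1.5,0,-0.3,0,0,0,0,-1.5,0,-0.3,0,0,0,0,-1.5,-6,-0.3,0,0,0,0,-1.5,-22,-0.3,0,0,0,0,-1.5,-48,-0.3,0,0,0,0,-1.5,-80,-0.3,0,0,0,0,-1.5,-115,-0.3,0,0,0,0,-1.5,-150,-0.3,0,0,0,0,-1.5,-180,-0.3,0,0,0,0,-1.5,-205,-0.3,0,0,0,0,-1.5,-220,-0.3,0,0,0,0,-1.5,-225,-0.3,0,0,0,0,-1.5,-225,-0.3]'

```text
time: 17.85
tool_pos: [0.4496, -0.1349, 0.2799]
ee_rot: [3.14, -0.001, 0.218]
wrist_force: [0.1, -0.2, -0.6]
width: 0.0611
finger_force: 0.0
```

```bash
python3 - <<'E'
from box import *
o=robot.get_obs(); print(o['tool_pos'],o['ee_rot'],o['width'],o['joint_positions'].round(2))
n=np.cross(UP,mx)
for nm in('side','top'):
    s=snap(nm)
    for z0,z1 in((.045,.067),(.07,.1)):
        q=white(s,.38,.54,-.29,-.08,z0,z1); l=(q-face)@mx; w=(q-face)@n; b=(abs(w)<.036)&(l<-.06)
        if b.sum()>5: print(nm,b.sum(),'w',np.percentile(w[b],[2,98]).round(4),'l',np.percentile(l[b],[2,50,98]).round(4),np.percentile(q[b][:,2],98).round(3),cv2.minAreaRect(q[b][:,:2].astype(np.float32))[2])
    P=cloud(s).reshape(-1,3);C=s['color'].reshape(-1,3).astype(int)
    k=(abs(P[:,0]-.518)<.05)&(abs(P[:,1]+.378)<.05)&(P[:,2]>.19)&(P[:,2]<.26)&(C[:,0]-C[:,2]>25); q=P[k]
    print(nm,'knob',k.sum(),np.percentile(q,[2,98],axis=0).round(4).tolist())
    # ray of the knob blob centroid onto z=.215
    m=k.reshape(400,640); v,u=np.nonzero(m); ray=s['T'][:3,:3]@np.array([(u.mean()-s['cx'])/s['fx'],(v.mean()-s['cy'])/s['fy'],1]); c=s['T'][:3,3]
    print('   ray at .216',(c+ray*(.216-c[2])/ray[2]).round(4))
E
```

```text
[ 0.4496292  -0.13490652  0.2798808 ] [ 3.14049223e+00 -1.02937885e-03  2.17914065e-01] 0.061075710662382876 [-0.41 -0.1   1.41 -0.    1.83  0.94]
side 234 w [-0.0321  0.0299] l [-0.1321 -0.1035 -0.0635] 0.066 10.109748840332031
side 89 w [-0.0296  0.0279] l [-0.1377 -0.1299 -0.1264] 0.088 11.509718894958496
side knob 137 [[0.5067, -0.3895, 0.1942], [0.5284, -0.3705, 0.2381]]
   ray at .216 [ 0.5191 -0.3789  0.216 ]
top 126 w [-0.0318  0.0298] l [-0.1402 -0.0997 -0.0613] 0.066 13.047032356262207
top 60 w [-0.0316  0.0275] l [-0.14   -0.1349 -0.1288] 0.093 12.103813171386719
top knob 74 [[0.5061, -0.3859, 0.1989], [0.5309, -0.3662, 0.2397]]
   ray at .216 [ 0.5192 -0.3774  0.216 ]
```

The box stays flush after release: the tab end is at -0.14 m, square and centred. Next the knob, measured at (0.519, -0.378) from both views.

arm_command --targets '[0,0,0,0.3,5,0,-0.3,0,0,0,1.5,22,0,-0.3,0,0,0,3,50,0,-0.3,0,0,0,5,85,0,-0.3,0,0,0,7.5,125,0,-0.3,0,0,0,10,165,0,-0.3,0,0,0,12,202,0,-0.3,0,0,0,14,230,0,-0.3,0,0,0,15,247,0,-0.3,0,0,0,15.2,252.4,0,-0.3,0,0,0,15.2,252.4,0,-0.3,0,0,0,15.2,252.4,0,-0.3]'

```text
time: 19.15
tool_pos: [0.5186, -0.3776, 0.2789]
ee_rot: [-3.141, 0.001, 0.218]
wrist_force: [-0.1, 0.9, -0.0]
width: 0.0612
finger_force: 0.0
```

Right over the knob; now descend and close.

arm_command --targets '[0,0,0,0,0,6,-0.3,0,0,0,0,0,20,-0.3,0,0,0,0,0,40,-0.3,0,0,0,0,0,60,-0.3,0,0,0,0,0,76,-0.3,0,0,0,0,0,84,-0.3,0,0,0,0,0,84.5,0,0,0,0,0,0,84.5,1,0,0,0,0,0,84.5,1,0,0,0,0,0,84.5,1,0,0,0,0,0,84.5,1,0,0,0,0,0,84.5,1,0,0,0,0,0,84.5,1]'

```text
time: 20.45
tool_pos: [0.5189, -0.3773, 0.1955]
ee_rot: [-3.141, -0.0, 0.218]
wrist_force: [-1.1, 3.6, 4.2]
width: 0.0253
finger_force: 30.0
```

```bash
python3 - <<'E'
from geo import *
o=robot.get_obs(); print(o)
s=snap('side'); cv2.imwrite('pics/knob.png',cv2.resize(s['color'][160:310,290:490][...,::-1],(800,600)))
p=o['tool_pos'][:2]-O[:2]; th=np.arctan2(p[1],p[0]); print(np.hypot(*p), 'crank',np.radians(MY)-th)
n=np.cross(UP,mx)[:2]; print('rel n,mx',p@n,p@mx[:2])
E
```

```text
{'time': 20.45, 'joint_positions': array([-7.17388630e-01,  2.94912509e-01,  1.14785895e+00,  6.57223908e-04,
        1.69905351e+00,  6.35109570e-01]), 'qvel': array([ 0.00086094,  0.00055267,  0.00017966, -0.0019148 , -0.00189098,
       -0.00046921]), 'joint_torque': array([-1.44955337e+00, -3.99539065e+01, -2.95316130e+01, -6.16383087e-01,
       -1.24062784e+00,  3.77217075e-03]), 'tool_pos': array([ 0.51885493, -0.37726234,  0.19551697]), 'ee_rot': array([-3.14101895e+00, -3.86935703e-04,  2.18382002e-01]), 'wrist_force': array([-1.06369027,  3.59352094,  4.22357663]), 'wrist_torque': array([0.72912188, 0.45094893, 0.03093143]), 'finger_force': 30.00198271125555, 'width': 0.025265392980245795}
0.06548223119363325 crank -0.22121722575345415
rel n,mx 0.014367937550680604 0.06388650070739653
```

View pics/knob.png

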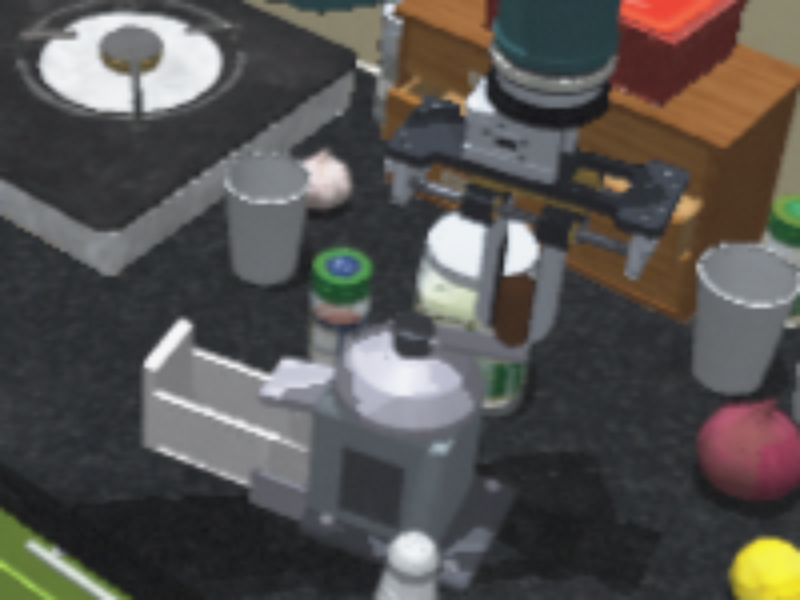

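The knob is held between the pads, at picture (515,310). Now I compute the crank circle, with a constant tool attitude and 9° per row.

```bash
cat > circ.py <<'E'
import numpy as np,sys
def rows(t0,inc,R=65,h=1,dx=0,dy=0):
    t=np.radians(t0+np.cumsum(inc)); a=np.radians(t0); n=len(t)
    x=-R*(np.sin(t)-np.sin(a))+dx*np.arange(1,n+1)/n; y=R*(np.cos(t)-np.cos(a))+dy*np.arange(1,n+1)/n
    print(len(t),(t0+sum(inc))); print(', '.join(f'0, 0, 0, {u:.1f}, {v:.1f}, 0, {h}' for u,v in zip(x,y)))
E
python3 -c "
from circ import *
rows(-12.6,[2,4,6,8]+[9]*16); rows(151.4,[9]*20); rows(331.4,[9]*20)"
```

```text
20 151.4
0, 0, 0, -2.2, 0.5, 0, 1, 0, 0, 0, -6.7, 1.1, 0, 1, 0, 0, 0, -13.5, 1.6, 0, 1, 0, 0, 0, -22.6, 1.0, 0, 1, 0, 0, 0, -32.5, -1.1, 0, 1, 0, 0, 0, -42.1, -4.7, 0, 1, 0, 0, 0, -50.9, -9.8, 0, 1, 0, 0, 0, -58.8, -16.2, 0, 1, 0, 0, 0, -65.7, -23.8, 0, 1, 0, 0, 0, -71.2, -32.3, 0, 1, 0, 0, 0, -75.4, -41.6, 0, 1, 0, 0, 0, -78.1, -51.5, 0, 1, 0, 0, 0, -79.2, -61.6, 0, 1, 0, 0, 0, -78.6, -71.8, 0, 1, 0, 0, 0, -76.5, -81.8, 0, 1, 0, 0, 0, -72.9, -91.3, 0, 1, 0, 0, 0, -67.8, -100.2, 0, 1, 0, 0, 0, -61.4, -108.1, 0, 1, 0, 0, 0, -53.8, -114.9, 0, 1, 0, 0, 0, -45.3, -120.5, 0, 1
20 331.4
0, 0, 0, 9.3, -4.2, 0, 1, 0, 0, 0, 19.2, -6.8, 0, 1, 0, 0, 0, 29.3, -7.9, 0, 1, 0, 0, 0, 39.5, -7.4, 0, 1, 0, 0, 0, 49.5, -5.3, 0, 1, 0, 0, 0, 59.0, -1.6, 0, 1, 0, 0, 0, 67.8, 3.4, 0, 1, 0, 0, 0, 75.8, 9.8, 0, 1, 0, 0, 0, 82.6, 17.4, 0, 1, 0, 0, 0, 88.2, 26.0, 0, 1, 0, 0, 0, 92.3, 35.3, 0, 1, 0, 0, 0, 95.0, 45.1, 0, 1, 0, 0, 0, 96.1, 55.3, 0, 1, 0, 0, 0, 95.6, 65.4, 0, 1, 0, 0, 0, 93.5, 75.4, 0, 1, 0, 0, 0, 89.8, 84.9, 0, 1, 0, 0, 0, 84.7, 93.8, 0, 1, 0, 0, 0, 78.3, 101.7, 0, 1, 0, 0, 0, 70.8, 108.6, 0, 1, 0, 0, 0, 62.2, 114.1, 0, 1
20 511.4
0, 0, 0, -9.3, 4.2, 0, 1, 0, 0, 0, -19.2, 6.8, 0, 1, 0, 0, 0, -29.3, 7.9, 0, 1, 0, 0, 0, -39.5, 7.4, 0, 1, 0, 0, 0, -49.5, 5.3, 0, 1, 0, 0, 0, -59.0, 1.6, 0, 1, 0, 0, 0, -67.8, -3.4, 0, 1, 0, 0, 0, -75.8, -9.8, 0, 1, 0, 0, 0, -82.6, -17.4, 0, 1, 0, 0, 0, -88.2, -26.0, 0, 1, 0, 0, 0, -92.3, -35.3, 0, 1, 0, 0, 0, -95.0, -45.1, 0, 1, 0, 0, 0, -96.1, -55.3, 0, 1, 0, 0, 0, -95.6, -65.4, 0, 1, 0, 0, 0, -93.5, -75.4, 0, 1, 0, 0, 0, -89.8, -84.9, 0, 1, 0, 0, 0, -84.7, -93.8, 0, 1, 0, 0, 0, -78.3, -101.7, 0, 1, 0, 0, 0, -70.8, -108.6, 0, 1, 0, 0, 0, -62.2, -114.1, 0, 1
```

arm_command --targets '[0,0,0,-2.2,0.5,0,1,0,0,0,-6.7,1.1,0,1,0,0,0,-13.5,1.6,0,1,0,0,0,-22.6,1,0,1,0,0,0,-32.5,-1.1,0,1,0,0,0,-42.1,-4.7,0,1,0,0,0,-50.9,-9.8,0,1,0,0,0,-58.8,-16.2,0,1]'

```text
time: 21.3
tool_pos: [0.4611, -0.3766, 0.1956]
ee_rot: [3.134, -0.007, 0.219]
wrist_force: [8.3, -2.1, 0.3]
width: 0.0252
finger_force: 30.0
```

```bash
cat > st.py <<'E'
from geo import *
o=robot.get_obs(); p=o['tool_pos'][:2]-O[:2]; n=np.cross(UP,mx)[:2]
print('r',np.hypot(*p).round(4),'deg',np.degrees(np.radians(MY)-np.arctan2(p[1],p[0])).round(1),'z',o['tool_pos'][2].round(4),'F n,mx,z',np.round([o['wrist_force'][:2]@n,o['wrist_force'][:2]@mx[:2],o['wrist_force'][2]],1),o['finger_force'],o['width'],o['time'])
E
python3 st.py; python3 -c "
from circ import *
rows(-12.6+20+36,[9]*20)"
```

```text
r 0.0658 deg 39.6 z 0.1956 F n,mx,z [7.7 3.9 0.3] 30.002761019859463 0.025226190816048127 21.3
20 223.4
0, 0, 0, -6.8, -7.6, 0, 1, 0, 0, 0, -12.4, -16.1, 0, 1, 0, 0, 0, -16.6, -25.4, 0, 1, 0, 0, 0, -19.2, -35.3, 0, 1, 0, 0, 0, -20.3, -45.4, 0, 1, 0, 0, 0, -19.8, -55.6, 0, 1, 0, 0, 0, -17.7, -65.6, 0, 1, 0, 0, 0, -14.1, -75.1, 0, 1, 0, 0, 0, -9.0, -84.0, 0, 1, 0, 0, 0, -2.6, -91.9, 0, 1, 0, 0, 0, 5.0, -98.7, 0, 1, 0, 0, 0, 13.5, -104.3, 0, 1, 0, 0, 0, 22.9, -108.5, 0, 1, 0, 0, 0, 32.7, -111.1, 0, 1, 0, 0, 0, 42.8, -112.2, 0, 1, 0, 0, 0, 53.0, -111.7, 0, 1, 0, 0, 0, 63.0, -109.6, 0, 1, 0, 0, 0, 72.5, -105.9, 0, 1, 0, 0, 0, 81.4, -100.9, 0, 1, 0, 0, 0, 89.3, -94.5, 0, 1
```

arm_command --targets '[0,0,0,-6.8,-7.6,0,1,0,0,0,-12.4,-16.1,0,1,0,0,0,-16.6,-25.4,0,1,0,0,0,-19.2,-35.3,0,1,0,0,0,-20.3,-45.4,0,1,0,0,0,-19.8,-55.6,0,1,0,0,0,-17.7,-65.6,0,1,0,0,0,-14.1,-75.1,0,1,0,0,0,-9,-84,0,1,0,0,0,-2.6,-91.9,0,1,0,0,0,5,-98.7,0,1,0,0,0,13.5,-104.3,0,1,0,0,0,22.9,-108.5,0,1,0,0,0,32.7,-111.1,0,1,0,0,0,42.8,-112.2,0,1,0,0,0,53,-111.7,0,1,0,0,0,63,-109.6,0,1,0,0,0,72.5,-105.9,0,1,0,0,0,81.4,-100.9,0,1,0,0,0,89.3,-94.5,0,1]'

```text
time: 23.3
tool_pos: [0.5265, -0.2644, 0.1955]
ee_rot: [3.138, -0.003, 0.218]
wrist_force: [1.7, -0.0, 5.8]
width: 0.0251
finger_force: 30.0
```

```bash
python3 st.py; python3 -c "
from circ import *
rows(223.4,[9]*20)"
```

```text
r 0.0643 deg -134.0 z 0.1955 F n,mx,z [1.7 0.4 5.8] 30.001916075125337 0.02514753821199008 23.3
20 403.4
0, 0, 0, 6.8, 7.6, 0, 1, 0, 0, 0, 12.4, 16.1, 0, 1, 0, 0, 0, 16.6, 25.4, 0, 1, 0, 0, 0, 19.2, 35.3, 0, 1, 0, 0, 0, 20.3, 45.4, 0, 1, 0, 0, 0, 19.8, 55.6, 0, 1, 0, 0, 0, 17.7, 65.6, 0, 1, 0, 0, 0, 14.1, 75.1, 0, 1, 0, 0, 0, 9.0, 84.0, 0, 1, 0, 0, 0, 2.6, 91.9, 0, 1, 0, 0, 0, -5.0, 98.7, 0, 1, 0, 0, 0, -13.5, 104.3, 0, 1, 0, 0, 0, -22.9, 108.5, 0, 1, 0, 0, 0, -32.7, 111.1, 0, 1, 0, 0, 0, -42.8, 112.2, 0, 1, 0, 0, 0, -53.0, 111.7, 0, 1, 0, 0, 0, -63.0, 109.6, 0, 1, 0, 0, 0, -72.5, 105.9, 0, 1, 0, 0, 0, -81.4, 100.9, 0, 1, 0, 0, 0, -89.3, 94.5, 0, 1
```

226° measured against 223° commanded, with forces low. I continue.

arm_command --targets '[0,0,0,6.8,7.6,0,1,0,0,0,12.4,16.1,0,1,0,0,0,16.6,25.4,0,1,0,0,0,19.2,35.3,0,1,0,0,0,20.3,45.4,0,1,0,0,0,19.8,55.6,0,1,0,0,0,17.7,65.6,0,1,0,0,0,14.1,75.1,0,1,0,0,0,9,84,0,1,0,0,0,2.6,91.9,0,1,0,0,0,-5,98.7,0,1,0,0,0,-13.5,104.3,0,1,0,0,0,-22.9,108.5,0,1,0,0,0,-32.7,111.1,0,1,0,0,0,-42.8,112.2,0,1,0,0,0,-53,111.7,0,1,0,0,0,-63,109.6,0,1,0,0,0,-72.5,105.9,0,1,0,0,0,-81.4,100.9,0,1,0,0,0,-89.3,94.5,0,1]'

```text
time: 25.3
tool_pos: [0.4608, -0.3765, 0.1955]
ee_rot: [3.136, -0.006, 0.218]
wrist_force: [9.4, -1.6, 4.1]
width: 0.0256
finger_force: 30.0
```

arm_command --targets '[0,0,0,-6.8,-7.6,0,1,0,0,0,-12.4,-16.1,0,1,0,0,0,-16.6,-25.4,0,1,0,0,0,-19.2,-35.3,0,1,0,0,0,-20.3,-45.4,0,1,0,0,0,-19.8,-55.6,0,1,0,0,0,-17.7,-65.6,0,1,0,0,0,-14.1,-75.1,0,1,0,0,0,-9,-84,0,1,0,0,0,-2.6,-91.9,0,1,0,0,0,5,-98.7,0,1,0,0,0,13.5,-104.3,0,1,0,0,0,22.9,-108.5,0,1,0,0,0,32.7,-111.1,0,1,0,0,0,42.8,-112.2,0,1,0,0,0,53,-111.7,0,1,0,0,0,63,-109.6,0,1,0,0,0,72.5,-105.9,0,1,0,0,0,81.4,-100.9,0,1,0,0,0,89.3,-94.5,0,1]'

```text
time: 27.3
tool_pos: [0.5263, -0.2643, 0.1955]
ee_rot: [3.139, -0.002, 0.218]
wrist_force: [2.4, -0.2, 6.2]
width: 0.025
finger_force: 30.0
```

```bash
python3 st.py; python3 -c "
from circ import *
rows(583.4,[9]*14+[6,3,1.6])"
```

```text
r 0.0643 deg -134.2 z 0.1955 F n,mx,z [2.3 0.7 6.2] 30.00165278557688 0.025012114681882858 27.3
17 720.0
0, 0, 0, 6.8, 7.6, 0, 1, 0, 0, 0, 12.4, 16.1, 0, 1, 0, 0, 0, 16.6, 25.4, 0, 1, 0, 0, 0, 19.2, 35.3, 0, 1, 0, 0, 0, 20.3, 45.4, 0, 1, 0, 0, 0, 19.8, 55.6, 0, 1, 0, 0, 0, 17.7, 65.6, 0, 1, 0, 0, 0, 14.1, 75.1, 0, 1, 0, 0, 0, 9.0, 84.0, 0, 1, 0, 0, 0, 2.6, 91.9, 0, 1, 0, 0, 0, -5.0, 98.7, 0, 1, 0, 0, 0, -13.5, 104.3, 0, 1, 0, 0, 0, -22.9, 108.5, 0, 1, 0, 0, 0, -32.7, 111.1, 0, 1, 0, 0, 0, -39.4, 112.0, 0, 1, 0, 0, 0, -42.8, 112.2, 0, 1, 0, 0, 0, -44.7, 112.2, 0, 1
```

arm_command --targets '[0,0,0,6.8,7.6,0,1,0,0,0,12.4,16.1,0,1,0,0,0,16.6,25.4,0,1,0,0,0,19.2,35.3,0,1,0,0,0,20.3,45.4,0,1,0,0,0,19.8,55.6,0,1,0,0,0,17.7,65.6,0,1,0,0,0,14.1,75.1,0,1,0,0,0,9,84,0,1,0,0,0,2.6,91.9,0,1,0,0,0,-5,98.7,0,1,0,0,0,-13.5,104.3,0,1,0,0,0,-22.9,108.5,0,1,0,0,0,-32.7,111.1,0,1,0,0,0,-39.4,112,0,1,0,0,0,-42.8,112.2,0,1,0,0,0,-44.7,112.2,0,1,0,0,0,-44.7,112.2,0,1,0,0,0,-44.7,112.2,0,1]'

```text
time: 29.2
tool_pos: [0.5057, -0.382, 0.1955]
ee_rot: [-3.141, -0.001, 0.218]
wrist_force: [0.4, 4.7, 6.6]
width: 0.0253
finger_force: 30.0
```

```bash
python3 st.py
```

```text
r 0.0656 deg -0.4 z 0.1955 F n,mx,z [ 1.5 -4.5  6.6] 30.003514210693538 0.025286999483602423 29.2
```

The crank is back at about 0°. I open, rise and retreat.

arm_command --targets '[0,0,0,0,0,0,0.5,0,0,0,0,0,0,0,0,0,0,0,0,0,-0.3,0,0,0,0,0,0,-0.3,0,0,0,0,0,0,-0.3,0,0,0,0,0,0,-0.3,0,0,0,0,0,-6,-0.3,0,0,0,0,0,-20,-0.3,0,0,0,0,0,-42,-0.3,0,0,0,0,0,-68,-0.3,0,0,0,0,0,-90,-0.3,0,0,0,0,0,-100,-0.3,0,0,0,0,0,-104,-0.3,0,0,0,0,0,-104,-0.3,0,0,0,0,0,-104,-0.3]'

```text
time: 30.7
tool_pos: [0.505, -0.3822, 0.2972]
ee_rot: [-3.14, 0.002, 0.218]
wrist_force: [-0.6, -0.1, -0.3]
width: 0.0612
finger_force: 0.0
```

```bash
python3 - <<'E'
from box import *
o=robot.get_obs(); print(o['tool_pos'],o['wrist_force'],o['width'],o['time'])
n=np.cross(UP,mx)
for nm in('side','top'):
    s=snap(nm)
    for z0,z1 in((.045,.067),(.07,.1)):
        q=white(s,.38,.54,-.29,-.08,z0,z1); l=(q-face)@mx; w=(q-face)@n; b=(abs(w)<.036)&(l<-.06)
        if b.sum()>5: print(nm,b.sum(),'w',np.percentile(w[b],[2,98]).round(4),'l',np.percentile(l[b],[2,50,98]).round(4),np.percentile(q[b][:,2],98).round(3))
    P=cloud(s).reshape(-1,3);C=s['color'].reshape(-1,3).astype(int)
    k=(np.hypot(P[:,0]-O[0],P[:,1]-O[1])<.1)&(P[:,2]>.195)&(P[:,2]<.243)&(C[:,0]-C[:,2]>25); q=P[k]
    print('knob',k.sum(),q.mean(0).round(4), 'angle',(np.radians(MY)-np.arctan2(q[:,1].mean()-O[1],q[:,0].mean()-O[0])).round(3))
E
```

```text
[ 0.50498331 -0.38223302  0.29717042] [-0.57898523 -0.05145686 -0.2655219 ] 0.06118389461865762 30.7
side 241 w [-0.0315  0.0299] l [-0.1338 -0.1043 -0.0632] 0.065
side 90 w [-0.0291  0.0293] l [-0.1395 -0.131  -0.1263] 0.087
knob 125 [ 0.5004 -0.3866  0.2208] angle 0.082
knob 68 [ 0.5002 -0.3804  0.2234] angle 0.072
```

```bash
python3 -c "
from bench import robot
print(robot.close_job())"
```

```text
the job is handed in; nothing more can be done
None
```

I handed the job in at about 31 s of the 72 s limit (verdict not shown): the box was set down, retaken by its tab and measured flush against the mill; the crank had two steady turns and points straight back; everything is released, though I did not re-measure the bystanders.

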